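# Set the bench gas regulator to its mark and lock it

### The arm

A 7-joint arm with a two-finger parallel gripper is mounted at the origin on the work surface. World frame = base frame: x ahead of the robot, y to its left, z up, the work surface at z = 0. Lengths are in mm, angles in rad, forces in N, time in s.
With the tool pointing down it reaches from about 400 to 875 mm from the base axis. Payload 4.4 kg.
Tool frame: the origin (TCP) lies at the very end of the fingers, on their centre line; the grasp point (between the pads) lies 19 mm behind it; z points along the fingers, y is the line along which they close (so a half turn about z gives the same grasp; the last joint's range is limited). The gripper opens to 85 mm and grips with 20 to 120 N. Pads are 22 mm wide; open, the fingers measure 114 mm over their backs; the gripper's body (76 mm by 85 mm) begins 54 mm behind the grasp point. The pads swing forward as they close: fully open they stand 13 mm farther back than shut.
Start: joints at [-1.411, 0.628, 0.038, 1.517, -0.027, 0.996, -0.02], TCP at [145.5, 633.52, 211.013] pointing down, gripper open.
Joint ranges: [-3.06, 3.06], [-0.37, 2.12], [-1.25, 1.32], [0.18, 2.47], [-1.1, 4.24], [0.23, 1.98], [-2.94, 2.94]. Speed limits (rad/s): [2.57, 2.57, 3.14, 3.14, 3.14, 3.14, 3.14].

### API

Orientations are given as [roll, pitch, yaw] about the fixed x, y, z axes, in that order (R = Rz(yaw) Ry(pitch) Rx(roll)).
In Python, from cell import status, get_image, ctrl, models gives the robot as it stands.
- The arm moves only by the shell command python3 -m handwheel 'ROWS' [OPENING]. ROWS is JSON, a list of rows, each an object with "delta_pos": the shift along the world's x, y, z in cm, a list of three; "yaw": the turn about the world's z in rad. A call has 1 to 10 rows; each row shifts and turns the commanded pose from where the row before left it; what a row does not reach is not made up. A row lasts 1/12 s, in which the tool goes at most 41.7 mm and 7.16 degrees, less where a joint would pass 70% of its speed; a pose out of reach is approached as far as the arm can. A call is refused whole if a number of a shift passes 4.17 or a number of a turn 0.125, either way. A call with a gripper value outside its range is refused whole. OPENING is the opening, from -1 (shut) to 1 (fully open), set as the call begins (- or left out, the last holds). The fingers move at their own pace and stop on an object; the grip force is fixed at half the most. Time passes only in rows, so rows that do not move let the fingers close. It gives the time, the measured TCP pose, the force, the opening and the grip force at its end, in the units of the state.
- status.read_state(): the state, without advancing time (a new reading comes with each control period).
- get_image(name): name is "side" or "top"; returns a dict with "color" (384x512x3 uint8, red, green, blue), "z_map" (384x512 float32, mm along the optical axis (not along the pixel's ray), 0 where there is no reading), "fx", "fy", "cx", "cy" (pixels), "position" and "rotation" of the camera in the world. Camera axes: x right, y up, looking along -z (the intrinsics and any distortion apply to the point x, -y, -z); pixel columns grow to the right and rows downward; lengths in mm; the calibration is good to about 2 mm. A picture is of the moment at which its call begins.
- ctrl.finish_job(): hands the job in; it is judged then, once.
Trained networks look in a picture, given as the dict that the camera call returned (one of the last four; its "shot" number tells which), for a name from the list of things; names that differ only in an ending like _2 or _b are one class to them, and where a whole thing is asked for, a point or a joint stands for the part that bears it (a point fixed in the world has none). Each returns a list of dicts, best first, with "score" (0 to 1); they miss things now and then, are a little off and sometimes report something else, mostly with a low value. They report only what shows in the picture. A call takes as long as a camera call.
- models.boxes_of(picture, name): "rect" ([left, top, right, bottom] in pixels, round what is visible of it).
The state is a dict: "clock": time; "qpos": joint angles; "qd": joint speeds; "tau": joint torques, N m; "eef_pos": TCP position; "tool_rot": TCP orientation; "force": force on the tool from outside, world axes, zero at the start; "torque": the same for the moment, N m; "width": finger opening in mm; "gripper_force": force on a finger pad.
Only numpy, scipy, OpenCV 4.12 (cv2) and the standard library are available. Lean on these libraries where they do the work, as an engineer would, in place of code of your own. Each camera call takes 0.05 s, during which the arm holds its last target. There are 200 camera calls.

### The job

Turn the black regulator knob on the sloped white console until its pointer lines up with the raised index tab on the dial and let go of it; then slide the steel lock hood fully home over the knob, without disturbing the setting, and let go. Leave the jar, the tin and the tube rack where they stand.

Things in the scene. Friction and masses are not known exactly. Their poses are not given: they have to be found in the camera images.
- console: fixed white console 340 mm wide, 190 deep, 140 high; its flat face slopes 30 deg from level, looking up towards the robot. x: level, to its back (up-slope); y: left along the face; z up. Origin on the table, 95 mm below the face's middle, which lies between knob (y -65 mm) and parked lock (y +65). 'Out of the face' = along its normal, leaning 30 deg from z to -x. A flat gauge lies at y -168
- knob: black regulator knob; origin on its axis at the face, x along the pointer, z out of the face. A 62 mm disc (top 12 mm out) carries an upright bar 60 mm long (x), 16 thick (y), 11 to 45 mm out of the face: grip at 33 mm. A pointed nose (20 mm high) with a white line at its +x end is the pointer. Turns 1.6 rad either way from up-slope; friction 0.08 N m, stays where left
- knob_tip (a point): tip of the knob's pointer, 41 mm from the axis, 5 mm out of the face; turns with the knob
- mark (a point): where the pointer's tip belongs: 41 mm from the knob's axis, 5 mm out of the face, just inside the inner corner of the index tab, a dark steel tab 9 mm wide, 20 long, 3 high on the dial's rim, larger than the thin printed ticks. It is clamped fast; its place on the rim differs each time, always clockwise of the knob's starting pointer (seen facing the face)
- lock_grip (a point): middle of the lock's upright grey fin, 77 mm out of the face; x up-slope, y left along the face, z out of the face. Fin 60 mm long (x), 12 thick (y), 54 to 92 mm out of the face. It stands on the lock: a steel hood with a window, 90 mm long (y), 134 wide, 54 high, open towards the knob, running on two rails; the fin is 28 mm left of the hood's centre
- lock (a joint): how far the lock has slid towards the knob, along the face to the right (m): 0 fully open, 0.130 fully home, centred over the knob at its stop; friction about 3 N
- jar: loose white screw-top jar, 64 mm across, about 100 mm high, origin under its centre, z up
- tin: loose steel tin, 84 mm across, about 120 mm high, origin under its centre, z up
- rack: loose white tube rack block, 80 x 110 x 50 mm high, origin under its centre, z up

How it is judged (in metres and radians):
On the way, in this order (a step that is already met when the one before it is completed fails the run):
1. the knob's pointer tip is within 5 mm of the mark, the fingers off the knob, while the lock is still open (slid less than 40 mm) (distance between knob_tip and mark below 0.005 m and value of joint lock below 0.04 m and contact force between the fingers and knob below 0.2 N), for 0.2 s.
2. the lock is home over the knob (within 5 mm of its stop) (value of joint lock above 0.125 m), for 0.2 s.
At the end, for the whole second after the job is handed in: the pointer's tip is within 5 mm of the mark (about 7 degrees), the lock is within 5 mm of fully home and at rest, and the jar, tin and rack are within 30 mm of where they stood (distance between knob_tip and mark below 0.005 m and value of joint lock above 0.125 m and velocity of joint lock between -0.005 and 0.005 m/s and distance of each of jar, tin, rack from where it was at the start of the episode below 0.03 m); the robot touches nothing.
It fails at once if the jar, the tin or the rack is pushed more than 30 mm or tipped over (distance of any of jar, tin, rack from where it was at the start of the episode above 0.03 m or angle between any of jar, tin, rack's own z axis and vertical above 0.5 rad).
It also fails if it takes over 64 s, if anything falls off the work surface, if the arm or the gripper's body presses on something with over 40 N, if the wrist force passes 120 N, or if a joint passes its speed limit or range.

## Working session

There is one attempt and no reset: what is moved stays moved. The work goes in short steps, Python scripts to look and compute and a shell command to move; the robot and the scene stay as the last step left them, time stands still between calls to the robot, and variables do not carry over. Pictures are saved under pics/ and viewed, at most 10 in all, crops included, and the job is handed in when it is done.

```bash
ls; mkdir -p pics; cat > h.py <<'E'
import numpy as np, cv2
from cell import status,get_image,ctrl,models
def pts(im):
    z=im["z_map"].astype(float);h,w=z.shape
    u,v=np.meshgrid(np.arange(w),np.arange(h))
    c=np.stack([(u-im["cx"])/im["fx"]*z,-(v-im["cy"])/im["fy"]*z,-z],-1)
    P=c@np.array(im["rotation"]).T+np.array(im["position"])
    P[z==0]=np.nan
    return P
def save(im,n,box=None,s=1):
    c=im["color"][:,:,::-1]
    if box: c=c[box[1]:box[3],box[0]:box[2]]
    cv2.imwrite("pics/"+n,cv2.resize(c,None,fx=s,fy=s,interpolation=cv2.INTER_CUBIC))
E
python3 - <<'E'
from h import *
s=status.read_state();print({k:np.round(v,3) for k,v in s.items()})
ims=[]
for n in("top","side"):
    im=get_image(n);save(im,n+"0.png",s=1.5);P=pts(im)
    print(n,im["fx"],np.round(im["position"]),np.round(im["rotation"],3).tolist(),[k for k in im])
    for o in("console","knob","lock_grip","lock","jar","tin","rack"):
        for b in models.boxes_of(im,o)[:1]:
            r=np.array(b["rect"]);u,v=int((r[0]+r[2])/2),int((r[1]+r[3])/2);print(o,round(b["score"],2),r.round(),P[v,u].round())
    np.save(n+"0.npy",P);np.save(n+"c.npy",im["color"])
a=cv2.imread("pics/top0.png")
E
```

```text
pics
{'clock': np.float64(0.0), 'qpos': array([-1.411,  0.629,  0.038,  1.518, -0.027,  0.996, -0.02 ]), 'qd': array([ 0.001,  0.001, -0.   ,  0.   , -0.001,  0.001, -0.001]), 'tau': array([-0.0000e+00, -5.6340e+01,  1.2260e+00, -1.9345e+01,  1.1000e-02,
        1.0000e-02, -0.0000e+00]), 'eef_pos': array([145.314, 632.857, 210.09 ]), 'tool_rot': array([-3.14 , -0.   ,  2.916]), 'force': array([ 0.502, -0.438,  0.306]), 'torque': array([0.066, 0.011, 0.015]), 'gripper_force': np.float64(0.0), 'width': np.float64(85.085)}Traceback (most recent call last):
  File "<stdin>", line 5, in <module>
  File "h.py", line 7, in pts
    P=c@np.array(im["rotation"]).T+np.array(im["position"])
      ~~~~~~~~~~~~~~~~~~~~~~~~~~~~^~~~~~~~~~~~~~~~~~~~~~~~~
ValueError: operands could not be broadcast together with shapes (384,512) (3,)
```

```bash
sed -i 's/np.array(im\["rotation"\]).T/Rm(im["rotation"]).T/' h.py; cat >> h.py <<'E'
def Rm(r):
    from scipy.spatial.transform import Rotation as R
    r=np.array(r,float)
    return r if r.shape==(3,3) else R.from_euler("xyz",r).as_matrix() if r.size==3 else R.from_quat(r).as_matrix()
E
python3 - <<'E'
from h import *
for n in("top","side"):
    im=get_image(n);save(im,n+"0.png",s=1.5)
    print(n,[(k,im[k]) for k in im if k not in("color","z_map")])
    P=pts(im)
    for o in("console","knob","lock_grip","lock","jar","tin","rack"):
        for b in models.boxes_of(im,o)[:1]:
            r=np.array(b["rect"]);u,v=int((r[0]+r[2])/2),int((r[1]+r[3])/2);print(o,round(b["score"],2),r.round(),P[v,u].round())
    np.save(n+"0.npy",P);np.save(n+"c.npy",im["color"])
E
```

```text
top [('fx', 372.1625779136709), ('fy', 372.1625779136709), ('cx', 257.0863575950538), ('cy', 195.17354388840218), ('position', array([497.30037319,  70.47463078, 919.8931913 ])), ('rotation', array([ 0.16894361, -0.03752378, -1.5614012 ])), ('shot', 2)]
console 0.87 [213. 155. 368. 275.] [594. -31. 115.]
knob 0.95 [290. 216. 318. 246.] [556. -57. 141.]
lock_grip 0.67 [221. 206. 277. 271.] [542.  58.  92.]
lock 0.75 [224. 204. 276. 270.] [545.  58.  92.]
jar 0.94 [300. 128. 330. 160.] [759. -91. 100.]
tin 0.58 [198. 139. 230. 188.] [705. 138. 119.]
rack 0.8 [144. 242. 195. 276.] [497. 239.  52.]
side [('fx', 496.3736869857411), ('fy', 496.3736869857411), ('cx', 248.57084809616646), ('cy', 189.68136077238015), ('position', array([ 524.40525738, -837.46212057,  806.95816021])), ('rotation', array([ 0.91717769,  0.01940756, -0.12153695])), ('shot', 3)]
console 0.83 [180. 163. 311. 324.] [ 593. -104.  107.]
knob 0.65 [210. 213. 243. 248.] [557. -70. 117.]
lock_grip 0.83 [183. 161. 247. 228.] [540.  16. 147.]
lock 0.83 [179. 162. 247. 232.] [535.  12. 144.]
jar 0.96 [316. 230. 342. 278.] [ 764. -129.   79.]
tin 0.68 [267. 156. 300. 214.] [709. 105.  89.]
rack 0.61 [176. 159. 212. 204.] [499.  75. 143.]
```

View pics/top0.png

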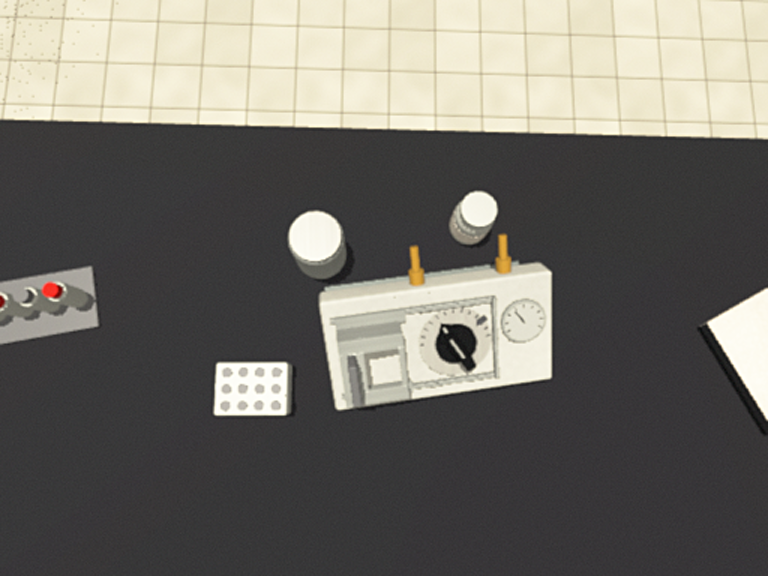

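View pics/side0.png

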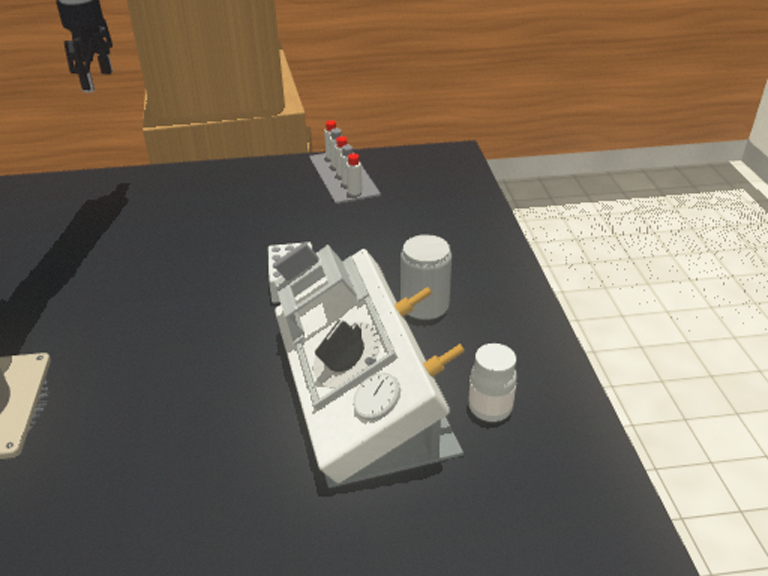

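```bash
cat > m.py <<'E'
from h import *
im={n:get_image(n) for n in("top","side")}
P={n:pts(im[n]) for n in im}
Q=P["top"][150:285,205:375].reshape(-1,3);Q=Q[np.isfinite(Q).all(1)&(Q[:,2]>35)]
rng=np.random.default_rng(0);best=0
for _ in range(2000):
    a,b,c=Q[rng.choice(len(Q),3,False)];n=np.cross(b-a,c-a);l=np.linalg.norm(n)
    if l<1:continue
    n/=l;n*=np.sign(n[2])
    if abs(n[2]-np.cos(np.pi/6))>.04:continue
    k=abs((Q-a)@n)<2.5
    if k.sum()>best:best=k.sum();K=k
for _ in range(3):
    I=Q[K];m=I.mean(0);n=np.linalg.svd(I-m,full_matrices=False)[2][2];n*=np.sign(n[2]);K=abs((Q-m)@n)<3
yaw=np.arctan2(-n[1],-n[0]);print("n",n.round(3),"tilt",np.degrees(np.arccos(n[2])),"yaw",yaw,best)
ex=np.array([np.cos(yaw),np.sin(yaw),0]);ey=np.array([-ex[1],ex[0],0])
nn=n;eu=np.cross(ey,nn)
uv=np.c_[(Q[K]-m)@eu,(Q[K]-m)@ey].astype(np.float32)
r=cv2.minAreaRect(uv);print("rect",r)
print("ext u",np.percentile(uv[:,0],[.3,99.7]),"y",np.percentile(uv[:,1],[.3,99.7]),"m",m)
np.savez("f.npz",m=m,n=nn,eu=eu,ey=ey,yaw=yaw)
# rectified views at 4mm out, 2px/mm, up = up-slope, left= +y
def rect(i,h,s=3):
    us=np.arange(100,-100,-1/s);ys=np.arange(200,-200,-1/s)
    Y,U=np.meshgrid(ys,us);X=m+U[...,None]*eu+Y[...,None]*ey+h*nn
    c=(X-np.array(i["position"]))@Rm(i["rotation"])
    return cv2.remap(i["color"],(i["cx"]+i["fx"]*c[...,0]/-c[...,2]).astype(np.float32),(i["cy"]-i["fy"]*c[...,1]/-c[...,2]).astype(np.float32),cv2.INTER_CUBIC)
A=rect(im["top"],3,2);B=rect(im["side"],3,2)
cv2.imwrite("pics/rect.png",cv2.resize(np.vstack([A,B])[:,:,::-1],(800,800))[:, :][100:700])
np.savez("ims.npz",A=A,B=B)
cv2.imwrite("pics/rA.png",A[:,:,::-1]);
E
python3 m.py
```

```text
n [-0.494 -0.077  0.866] tilt 29.973263171116827 yaw 0.15477282685306037 5940
rect ((-6.664833068847656, 14.044158935546875), (336.76971435546875, 179.4861602783203), 89.82503509521484)
ext u [-95.26248779  81.83166641] y [-153.88743881  180.92265244] m [572.1839393  -54.83502728  99.15628649]
```

```bash
python3 - <<'E'
from h import *
d=np.load("ims.npz")
# px: col=(200-y)*2,row=(100-u)*2 ; face origin y0=13.8,u0=-8 -> knob y=-51.2
def crop(I):
    c=I[110:330,400:600];c=cv2.resize(c,None,fx=2,fy=2,interpolation=cv2.INTER_CUBIC)
    k=(int((200+51.2)*2-400)*2,int((108-55)*2)*2)
    cv2.circle(c,k,3,(255,0,0),-1);cv2.circle(c,k,164,(255,0,0),1);return c
cv2.imwrite("pics/k1.png",np.hstack([crop(d["A"]),crop(d["B"])])[:,:,::-1])
E
```

```text
(no output)
```

View pics/k1.png

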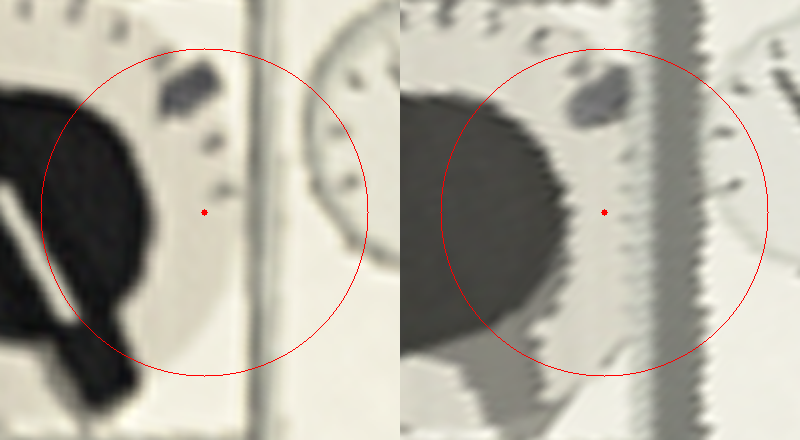

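```bash
python3 - <<'E'
from h import *
d=np.load("ims.npz")
def crop(I):
    c=I[100:340,315:515];c=cv2.resize(c,None,fx=2.5,fy=2.5,interpolation=cv2.INTER_CUBIC)
    return cv2.copyMakeBorder(c,0,0,0,0,0)[:,:400] if 0 else cv2.resize(c,(400,480))
cv2.imwrite("pics/k2.png",np.hstack([crop(d["A"]),crop(d["B"])])[:,:,::-1])
E
```

```text
(no output)
```

View pics/k2.png

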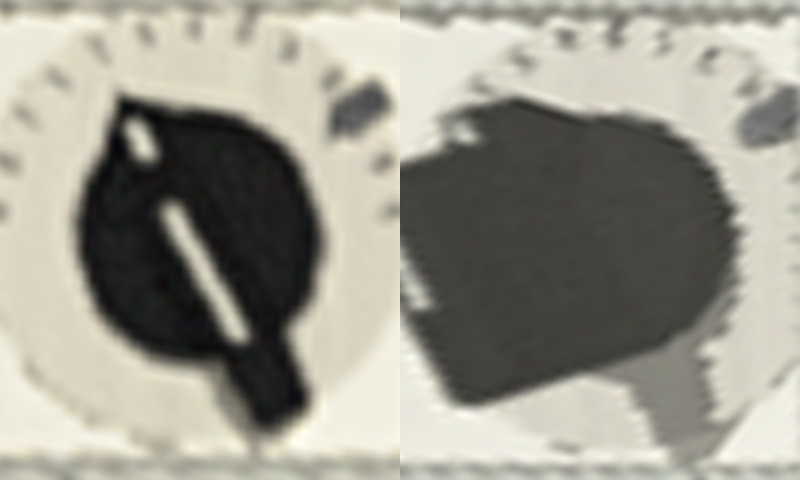

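```bash
cat > k.py <<'E'
from h import *
f=np.load("f.npz");m,n,eu,ey=f["m"],f["n"],f["eu"],f["ey"]
for nm in("top","side"):
    im=get_image(nm);P=pts(im);D=P-m
    H=D@n;U=D@eu;Y=D@ey;g=im["color"].astype(int).max(2)
    reg=(abs(U+6)<70)&(abs(Y+9)<60)
    k=reg&(H>41)&(H<49);q=np.c_[U[k],Y[k]].astype(np.float32)
    if len(q)>10:print(nm,"bar",k.sum(),np.round(H[k].mean(),1),q.mean(0),cv2.minAreaRect(q))
    k=reg&(H>9)&(H<15)&(g<110);q=np.c_[U[k],Y[k]].astype(np.float32)
    if len(q)>10:print(nm,"disc",k.sum(),np.round(H[k].mean(),1),cv2.minEnclosingCircle(q))
    k=reg&(H>16)&(H<24)&(g<110);q=np.c_[U[k],Y[k]].astype(np.float32)
    if len(q):print(nm,"nose",k.sum(),q[np.argmax(q[:,0])],q.max(0),q.min(0))
    # tab: grey, low, right/up
    k=reg&(abs(H)<7)&(g<150)&(U>-6+10)&(Y<-35);q=np.c_[U[k],Y[k]].astype(np.float32)
    if len(q)>4:
        print(nm,"tab",k.sum(),H[k].mean().round(1),q.mean(0),cv2.minAreaRect(q),cv2.boxPoints(cv2.minAreaRect(q)).round(1).tolist())
    k=(H>85)&(H<96)&(Y>50)&(Y<220)&(abs(U)<60);q=np.c_[U[k],Y[k]].astype(np.float32)
    if len(q)>4:print(nm,"fintop",len(q),H[k].mean().round(1),q.mean(0),cv2.minAreaRect(q))
print(m,n,eu,ey)
E
python3 k.py
```

```text
top bar 183 44.5 [-6.3195753 -6.608527 ] ((-6.791257858276367, -6.555398941040039), (58.26406478881836, 15.7462739944458), 29.57012176513672)
top disc 299 11.7 ((-3.0830917358398438, -2.3630154132843018), 34.095306396484375)
top nose 65 [26.41446   8.702055] [26.41446  19.195929] [-12.915498 -19.156298]
top tab 35 3.3 [ 21.32571  -51.338493] ((24.59970474243164, -52.08501434326172), (23.03065299987793, 40.9819450378418), 89.90827178955078) [[4.099999904632568, -63.599998474121094], [45.099998474121094, -63.599998474121094], [45.099998474121094, -40.599998474121094], [4.099999904632568, -40.5]]
top fintop 166 91.2 [ -4.288066 147.07233 ] ((-5.562946319580078, 147.19631958007812), (11.904982566833496, 58.7624626159668), 89.6917953491211)
side bar 139 43.0 [-8.890719 -9.542163] ((-8.962430953979492, -8.802963256835938), (58.123348236083984, 18.22655487060547), 30.319400787353516)
side disc 188 11.2 ((-4.408977031707764, -5.810370922088623), 34.85270309448242)
side nose 93 [24.495253  9.797339] [24.495253 11.034602] [-35.48663 -29.0535 ]
side tab 57 1.8 [ 25.20304 -57.0959 ] ((28.735322952270508, -52.28956604003906), (32.88883972167969, 49.32809829711914), 89.39916229248047) [[3.9000000953674316, -68.5], [53.20000076293945, -69.0], [53.599998474121094, -36.099998474121094], [4.199999809265137, -35.599998474121094]]
side fintop 109 88.5 [ -8.955343 144.08978 ] ((-8.660259246826172, 145.46517944335938), (17.17730140686035, 59.19313049316406), 87.77464294433594)
[572.1839393  -54.83502728  99.15628649] [-0.49362394 -0.07701552  0.86625863] [0.85590388 0.13353866 0.49959582] [-0.15415565  0.98804658  0.        ]
```

```bash
cat > t.py <<'E'
from h import *
f=np.load("f.npz");m,n,eu,ey=f["m"],f["n"],f["eu"],f["ey"]
def rect(i,h,s,c0,R=60):
    us=np.arange(c0[0]+R,c0[0]-R,-1/s);ys=np.arange(c0[1]+R,c0[1]-R,-1/s)
    Y,U=np.meshgrid(ys,us);X=m+U[...,None]*eu+Y[...,None]*ey+h*n
    c=(X-np.array(i["position"]))@Rm(i["rotation"])
    return cv2.remap(i["color"],(i["cx"]+i["fx"]*c[...,0]/-c[...,2]).astype(np.float32),(i["cy"]-i["fy"]*c[...,1]/-c[...,2]).astype(np.float32),cv2.INTER_CUBIC)
if __name__=="__main__":
  for nm,c0 in(("top",(-6.8,-6.6)),("side",(-9,-8.8))):
    im=get_image(nm);s=4;I=rect(im,3,s,c0)
    g=I.max(2).astype(np.uint8)
    for th in(125,145,160):
      nn,L,st,ce=cv2.connectedComponentsWithStats((g<th).astype(np.uint8))
      for i in range(1,nn):
        r=(ce[i]/s-60)
        if 60*s*s/2<st[i,4]<400*s*s and r[0]>20 and r[1]<0 and 38<np.hypot(*r)<60:
            q=np.argwhere(L==i)[:,::-1].astype(np.float32)/s-60
            b=cv2.boxPoints(cv2.minAreaRect(q))
            print(nm,th,st[i,4]/s/s,"cen",r.round(1),"ang",np.degrees(np.arctan2(r[0],-r[1])).round(1),"r",np.hypot(*r).round(1),cv2.minAreaRect(q)[1:],[(np.hypot(*p).round(1),np.degrees(np.arctan2(p[0],-p[1])).round(1)) for p in b],"min r",np.hypot(q[:,0],q[:,1]).min())
    cv2.imwrite(f"pics/t_{nm}.png",I[:,:,::-1])
E
python3 t.py; python3 - <<'E'
import cv2,numpy as np
cv2.imwrite("pics/t2.png",np.hstack([cv2.resize(cv2.imread(f"pics/t_{k}.png")[40:260,240:480],(400,367),interpolation=cv2.INTER_CUBIC) for k in("top","side")]))
E
```

```text
top 125 105.6875 cen [ 40.1 -29.5] ang 53.7 r 49.8 ((8.158801078796387, 15.516289710998535), 60.945396423339844) [(np.float32(42.6), np.float32(46.9)), (np.float32(57.7), np.float32(50.6)), (np.float32(56.8), np.float32(58.8)), (np.float32(41.3), np.float32(57.9))] min r 41.558693
top 145 131.1875 cen [ 40.1 -29.4] ang 53.7 r 49.8 ((9.62930965423584, 16.697010040283203), 62.241458892822266) [(np.float32(42.2), np.float32(45.7)), (np.float32(58.4), np.float32(50.4)), (np.float32(57.2), np.float32(59.9)), (np.float32(40.6), np.float32(58.9))] min r 40.861046
top 160 149.25 cen [ 40.1 -29.4] ang 53.8 r 49.7 ((10.635640144348145, 17.473384857177734), 62.650123596191406) [(np.float32(42.0), np.float32(44.9)), (np.float32(58.9), np.float32(50.1)), (np.float32(57.5), np.float32(60.5)), (np.float32(40.1), np.float32(59.6))] min r 40.36784
side 125 107.75 cen [ 42.2 -29.5] ang 55.0 r 51.5 ((9.789820671081543, 15.913579940795898), 55.00798034667969) [(np.float32(43.7), np.float32(49.2)), (np.float32(59.6), np.float32(50.7)), (np.float32(59.7), np.float32(60.1)), (np.float32(43.8), np.float32(62.0))] min r 43.54667
side 145 152.9375 cen [ 41.7 -29.3] ang 54.9 r 51.0 ((11.473837852478027, 17.849834442138672), 55.840309143066406) [(np.float32(42.6), np.float32(47.9)), (np.float32(60.3), np.float32(50.2)), (np.float32(60.3), np.float32(61.1)), (np.float32(42.5), np.float32(63.4))] min r 42.157444
side 160 176.1875 cen [ 41.7 -29.3] ang 54.9 r 51.0 ((13.392547607421875, 17.583311080932617), 72.6459732055664) [(np.float32(45.5), np.float32(42.7)), (np.float32(61.4), np.float32(50.9)), (np.float32(57.8), np.float32(63.3)), (np.float32(40.5), np.float32(59.3))] min r 41.53688
```

View pics/t2.png

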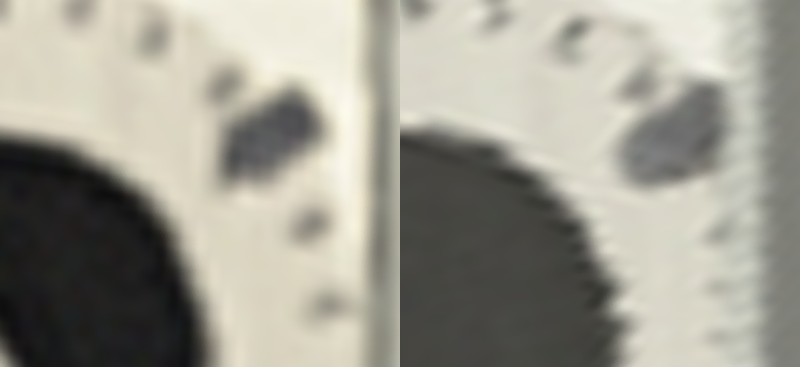

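```bash
cat >> h.py <<'E'
_f=np.load("f.npz")
AX=_f["m"]-7.2*_f["eu"]-7.2*_f["ey"]
def W(u,y,h): return AX+u*_f["eu"]+y*_f["ey"]+h*_f["n"]
def face(p): d=np.array(p)-AX; return np.array([d@_f["eu"],d@_f["ey"],d@_f["n"]]).round(1)
E
cat > w.py <<'E'
from h import *
import sys
s=status.read_state();print(s["clock"],s["eef_pos"].round(1),s["tool_rot"].round(3),face(s["eef_pos"]),s["width"],s["force"].round(1))
p=s["eef_pos"]
for a in sys.argv[1:]:
    q=W(*map(float,a.split(",")));print(a,q.round(1),"d cm",((q-p)/10).round(2));p=q
E
python3 w.py 4,40,90 4,40,25 4,33,25 16,27,25 25,20,25 31,9,25 31,-2,25
python3 -m handwheel '[{"delta_pos":[0.5,-3.5,1],"yaw":0.1},{"delta_pos":[2,-3.5,1],"yaw":0.1},{"delta_pos":[2,-3.5,1],"yaw":0.1},{"delta_pos":[2,-3.5,1],"yaw":0.08},{"delta_pos":[2,-3.5,1]},{"delta_pos":[2,-3.5,0]},{"delta_pos":[2,-3.5,0]},{"delta_pos":[2,-3.5,0]},{"delta_pos":[2,-3.5,0]},{"delta_pos":[2,-3.5,0]}]' -1
```

```text
1.15 [145.5 633.5 211. ] [-3.142 -0.     2.916] [-210.2  753.1  254.5] 85.13860863692281 [-0.7 -1.3  0. ]
4,40,90 [520.  -29.8 175.5] d cm [ 37.45 -66.33  -3.55]
4,40,25 [552.  -24.8 119.2] d cm [ 3.21  0.5  -5.63]
4,33,25 [553.1 -31.7 119.2] d cm [ 0.11 -0.69  0.  ]
16,27,25 [564.3 -36.  125.2] d cm [ 1.12 -0.43  0.6 ]
25,20,25 [573.1 -41.7 129.7] d cm [ 0.88 -0.57  0.45]
31,9,25 [579.9 -51.8 132.7] d cm [ 0.68 -1.01  0.3 ]
31,-2,25 [581.6 -62.7 132.7] d cm [ 0.17 -1.09  0.  ]schema error: expected keys delta_pos, yaw
```

```bash
python3 -m handwheel '[{"delta_pos":[0.5,-3.5,1],"yaw":0.1},{"delta_pos":[2,-3.5,1],"yaw":0.1},{"delta_pos":[2,-3.5,1],"yaw":0.1},{"delta_pos":[2,-3.5,1],"yaw":0.08},{"delta_pos":[2,-3.5,1],"yaw":0},{"delta_pos":[2,-3.5,0],"yaw":0},{"delta_pos":[2,-3.5,0],"yaw":0},{"delta_pos":[2,-3.5,0],"yaw":0},{"delta_pos":[2,-3.5,0],"yaw":0},{"delta_pos":[2,-3.5,0],"yaw":0}]' -1
python3 -m handwheel '[{"delta_pos":[2.2,-3.5,0],"yaw":0},{"delta_pos":[2.2,-3.5,0],"yaw":0},{"delta_pos":[2.2,-3.5,0],"yaw":0},{"delta_pos":[2.2,-3.5,0],"yaw":0},{"delta_pos":[2.2,-3.5,0],"yaw":0},{"delta_pos":[2.2,-3.5,0],"yaw":0},{"delta_pos":[2.2,-3.5,0],"yaw":0},{"delta_pos":[2.2,-3.5,0],"yaw":0},{"delta_pos":[0,0,0],"yaw":0},{"delta_pos":[0,0,0],"yaw":0}]'
python3 w.py 4,42,110 4,42,25
```

```text
clock: 1.98
eef_pos: [331.2, 281.8, 261.4]
tool_rot: [3.141, 0.001, -2.987]
force: [1.3, -0.3, 0.4]
width: 0.2
gripper_force: 0.0
clock: 2.82
eef_pos: [507.3, 0.7, 260.9]
tool_rot: [-3.141, 0.0, -2.993]
force: [-0.3, 0.9, -0.3]
width: 0.1
gripper_force: 0.0
2.8167 [507.3   0.7 260.9] [-3.141  0.    -2.993] [ 39.9  72.1 167.9] 0.11632490474272136 [-0.3  0.9 -0.3]
4,42,110 [509.8 -29.4 192.8] d cm [ 0.25 -3.01 -6.81]
4,42,25 [551.7 -22.8 119.2] d cm [ 4.2   0.65 -7.36]
```

```bash

python3 -m handwheel '[{"delta_pos":[2.2,-1.1,0],"yaw":0},{"delta_pos":[2.2,-1.2,-2],"yaw":0},{"delta_pos":[0,0,-2.2],"yaw":0},{"delta_pos":[0,0,-2],"yaw":0},{"delta_pos":[0,0,-2],"yaw":0},{"delta_pos":[0,0,-1.5],"yaw":0},{"delta_pos":[0,0,-1.5],"yaw":0},{"delta_pos":[0,0,-1.5],"yaw":0},{"delta_pos":[0,0,-1.4],"yaw":0},{"delta_pos":[0,0,0],"yaw":0}]'
python3 w.py  4,33,25 16,27,25 25,20,25 30,12,25
python3 - <<'E'
from h import *
a=get_image("top");save(a,"p1.png",(230,160,380,290),4)
E
```

```text
clock: 3.65
eef_pos: [548.0, -17.3, 117.7]
tool_rot: [3.14, -0.005, -2.985]
force: [-1.3, 0.5, 0.6]
width: 0.1
gripper_force: 0.0
3.65 [548.  -17.3 117.7] [ 3.14  -0.005 -2.985] [ 0.8 48.1 25.2] 0.1350804676520335 [-1.3  0.5  0.6]
4,33,25 [553.1 -31.7 119.2] d cm [ 0.51 -1.44  0.15]
16,27,25 [564.3 -36.  125.2] d cm [ 1.12 -0.43  0.6 ]
25,20,25 [573.1 -41.7 129.7] d cm [ 0.88 -0.57  0.45]
30,12,25 [578.6 -49.  132.2] d cm [ 0.55 -0.72  0.25]
```

View pics/p1.png

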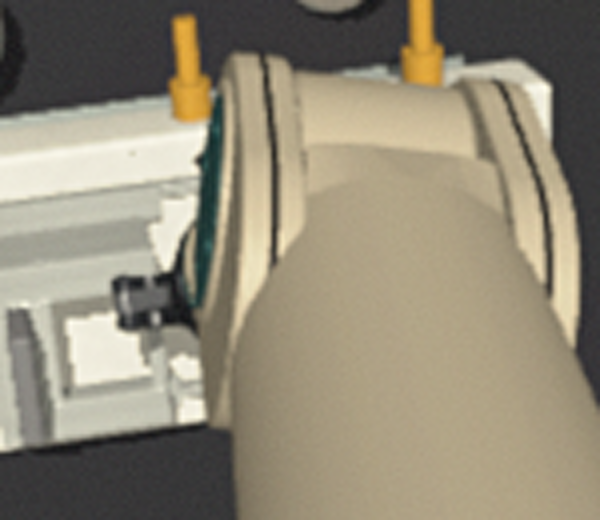

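```bash

python3 -m handwheel '[{"delta_pos":[0.25,-0.7,0.07],"yaw":0},{"delta_pos":[0.25,-0.7,0.08],"yaw":0},{"delta_pos":[0.4,-0.15,0.2],"yaw":0},{"delta_pos":[0.4,-0.15,0.2],"yaw":0},{"delta_pos":[0.35,-0.15,0.2],"yaw":0},{"delta_pos":[0,0,0],"yaw":0}]'
python3 w.py 25,20,25 30,12,25
python3 -m handwheel '[{"delta_pos":[0.3,-0.2,0.15],"yaw":0},{"delta_pos":[0.3,-0.2,0.15],"yaw":0},{"delta_pos":[0.3,-0.2,0.15],"yaw":0},{"delta_pos":[0.25,-0.35,0.12],"yaw":0},{"delta_pos":[0.25,-0.35,0.12],"yaw":0},{"delta_pos":[0,0,0],"yaw":0}]'
python3 w.py 30,12,25
python3 - <<'E'
from h import *
a=get_image("side");save(a,"p2.png",(170,130,320,260),4)
E
python3 k.py | grep bar
```

```text
clock: 4.2
eef_pos: [569.0, -38.7, 128.6]
tool_rot: [-3.141, 0.003, -2.988]
force: [0.2, -0.6, -0.2]
width: -0.3
gripper_force: 0.0
4.2 [569.  -38.7 128.6] [-3.141e+00  3.000e-03 -2.988e+00] [21.3 23.6 25.8] -0.2764189336873822 [ 0.2 -0.6 -0.2]
25,20,25 [573.1 -41.7 129.7] d cm [ 0.41 -0.3   0.11]
30,12,25 [578.6 -49.  132.2] d cm [ 0.55 -0.72  0.25]
clock: 4.7
eef_pos: [581.8, -52.3, 134.7]
tool_rot: [-3.141, 0.001, -2.989]
force: [1.0, 0.1, -0.5]
width: 0.2
gripper_force: 0.0
4.7 [581.8 -52.3 134.7] [-3.141e+00  1.000e-03 -2.989e+00] [33.5  8.2 25.9] 0.18514266833699983 [ 1.   0.1 -0.5]
30,12,25 [578.6 -49.  132.2] d cm [-0.32  0.34 -0.25]
top bar 165 44.7 [-8.804031  -7.1015353] ((-7.399894714355469, -6.533937454223633), (60.361820220947266, 15.592386245727539), 28.512990951538086)
side bar 156 43.1 [-4.2437754 -9.216607 ] ((4.609344482421875, -5.611305236816406), (85.8792495727539, 28.481229782104492), 11.414401054382324)
```

View pics/p2.png

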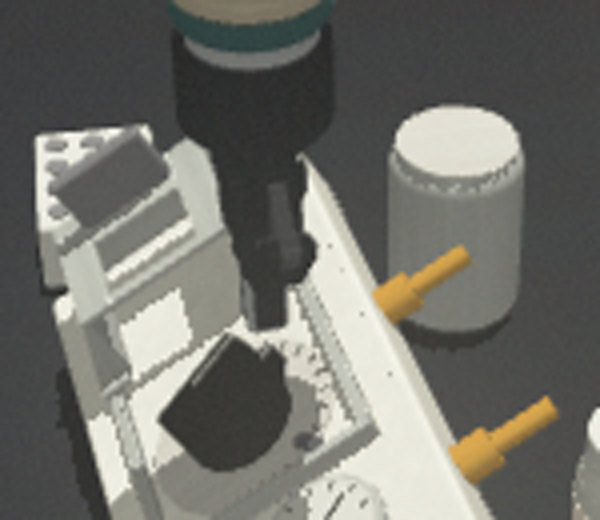

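```bash
python3 - <<'E'
from h import *
a=get_image("side");P=pts(a)
for v in range(196,216,2): print(v,[ (u,face(P[v,u]).tolist()) for u in (232,235,238)])
i=a;c=(status.read_state()["eef_pos"]-np.array(i["position"]))@Rm(i["rotation"]);print("tcp px",i["cx"]+i["fx"]*c[0]/-c[2],i["cy"]-i["fy"]*c[1]/-c[2])
E
```

```text
196 [(232, [61.7, -22.3, 102.9]), (235, [71.3, -48.0, 119.6]), (238, [76.6, -52.9, 119.6])]
198 [(232, [58.8, -21.1, 97.8]), (235, [67.7, -42.7, 111.2]), (238, [71.9, -41.7, 106.3])]
200 [(232, [55.9, -19.8, 92.6]), (235, [63.0, -32.3, 98.7]), (238, [65.7, -23.8, 87.4])]
202 [(232, [48.1, 3.6, 69.1]), (235, [54.9, -6.7, 73.2]), (238, [59.1, -4.8, 67.4])]
204 [(232, [46.1, 0.4, 67.4]), (235, [51.9, -5.4, 67.9]), (238, [56.7, -6.2, 64.2])]
206 [(232, [42.9, 2.3, 61.5]), (235, [49.1, -5.1, 63.2]), (238, [54.0, -6.1, 59.7])]
208 [(232, [40.5, 0.6, 58.5]), (235, [46.0, -3.1, 57.2]), (238, [50.4, -2.1, 52.0])]
210 [(232, [37.4, 1.8, 53.0]), (235, [43.7, -5.5, 54.8]), (238, [48.4, -5.9, 50.7])]
212 [(232, [34.6, 1.7, 48.7]), (235, [39.3, 1.6, 44.3]), (238, [33.0, 50.4, -2.4])]
214 [(232, [18.8, 55.5, -1.9]), (235, [25.4, 48.6, -0.8]), (238, [31.9, 41.9, 0.2])]
tcp px 235.89855790331018 216.3404122205735
```

```bash

python3 -m handwheel '[{"delta_pos":[0,0,2],"yaw":0},{"delta_pos":[0,0,2],"yaw":0},{"delta_pos":[-1.5,1.5,0],"yaw":0},{"delta_pos":[-1.5,1.5,0],"yaw":0},{"delta_pos":[0,0.3,-1.5],"yaw":0},{"delta_pos":[0,0,-1.5],"yaw":0},{"delta_pos":[0,0,-1.5],"yaw":0},{"delta_pos":[0,0,0],"yaw":0}]'
python3 w.py 0,42,13 0,30,13 10,25,13 15,18,13 20,10,13 22,0,13 20,-5,13
```

```text
clock: 5.57
eef_pos: [548.7, -17.4, 127.1]
tool_rot: [3.141, -0.005, -2.987]
force: [-0.3, -0.2, 0.2]
width: 0.2
gripper_force: 0.0
5.5667 [548.7 -17.4 127.1] [ 3.141 -0.005 -2.987] [ 6.1 47.8 32.9] 0.17018829051767237 [-0.3 -0.2  0.2]
0,42,13 [554.2 -22.4 106.8] d cm [ 0.55 -0.5  -2.03]
0,30,13 [556.1 -34.3 106.8] d cm [ 0.18 -1.19  0.  ]
10,25,13 [565.4 -37.9 111.8] d cm [ 0.93 -0.36  0.5 ]
15,18,13 [570.8 -44.1 114.3] d cm [ 0.54 -0.62  0.25]
20,10,13 [576.3 -51.4 116.8] d cm [ 0.55 -0.72  0.25]
22,0,13 [579.5 -61.  117.8] d cm [ 0.33 -0.96  0.1 ]
20,-5,13 [578.6 -66.2 116.8] d cm [-0.09 -0.52 -0.1 ]
```

```bash

python3 -m handwheel '[{"delta_pos":[0.3,-0.2,-0.8],"yaw":0},{"delta_pos":[0.2,-0.3,-0.8],"yaw":0},{"delta_pos":[0,0,-0.4],"yaw":0},{"delta_pos":[0,0,0],"yaw":0}]'
python3 -m handwheel '[{"delta_pos":[0.1,-0.4,0],"yaw":0},{"delta_pos":[0.1,-0.4,0],"yaw":0},{"delta_pos":[0,-0.4,0],"yaw":0},{"delta_pos":[0.3,-0.15,0.15],"yaw":0},{"delta_pos":[0.3,-0.1,0.15],"yaw":0},{"delta_pos":[0.3,-0.1,0.2],"yaw":0},{"delta_pos":[0,0,0],"yaw":0}]'
python3 w.py 15,18,13 20,10,13;python3 k.py | grep bar
```

```text
clock: 5.9
eef_pos: [555.7, -23.5, 108.6]
tool_rot: [3.142, -0.001, -2.988]
force: [-0.5, 0.1, 0.0]
width: 0.2
gripper_force: 0.0
clock: 6.48
eef_pos: [567.3, -38.8, 114.7]
tool_rot: [-3.142, 0.0, -2.988]
force: [-1.7, 1.4, -0.8]
width: 0.5
gripper_force: 1.3
6.4833 [567.3 -38.8 114.7] [-3.142  0.    -2.988] [12.9 23.8 14.7] 0.50695034331664 [-1.7  1.4 -0.8]
15,18,13 [570.8 -44.1 114.3] d cm [ 0.35 -0.54 -0.04]
20,10,13 [576.3 -51.4 116.8] d cm [ 0.55 -0.72  0.25]
side bar 168 43.3 [-1.8288974 -5.677073 ] ((-0.6039943695068359, -3.5135116577148438), (75.42098999023438, 36.433189392089844), 29.26744270324707)
```

```bash

python3 -m handwheel '[{"delta_pos":[0.2,-0.3,0],"yaw":0},{"delta_pos":[0.2,-0.3,0],"yaw":0},{"delta_pos":[0.2,-0.3,0.05],"yaw":0},{"delta_pos":[0.2,-0.35,0.1],"yaw":0},{"delta_pos":[0,0,0],"yaw":0}]'
python3 w.py 22,0,13
python3 - <<'E'
from h import *
import cv2
a=get_image("side");b=get_image("top");save(a,"a.png",(190,170,290,270),4);save(b,"b.png",(260,180,360,280),4)
cv2.imwrite("pics/p3.png",np.hstack([cv2.imread("pics/a.png"),cv2.imread("pics/b.png")]))
E
```

```text
clock: 7.0
eef_pos: [576.0, -52.3, 116.1]
tool_rot: [-3.141, 0.001, -2.988]
force: [-1.2, 2.2, -0.2]
width: 0.3
gripper_force: 1.1
7.0 [576.  -52.3 116.1] [-3.141e+00  1.000e-03 -2.988e+00] [19.3  9.1 12.6] 0.25601045726207144 [-1.2  2.2 -0.2]
22,0,13 [579.5 -61.  117.8] d cm [ 0.35 -0.87  0.18]
```

View pics/p3.png

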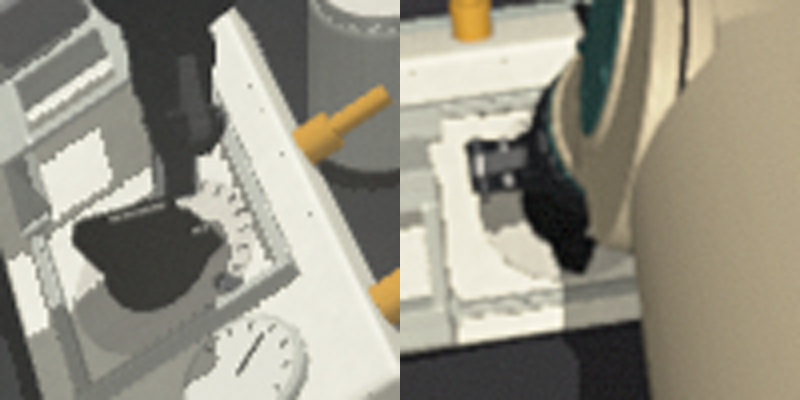

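```bash

python3 -m handwheel '[{"delta_pos":[0.1,-0.3,0.05],"yaw":0},{"delta_pos":[0.1,-0.3,0.05],"yaw":0},{"delta_pos":[0.05,-0.3,0.05],"yaw":0},{"delta_pos":[0.05,-0.3,0],"yaw":0},{"delta_pos":[0,0,0],"yaw":0}]'
python3 w.py
python3 - <<'E'
from h import *
import cv2
a=get_image("side");save(a,"a.png",(190,170,290,270),5)
P=pts(a);D=P-AX;H=D@_f["n"] if 0 else None
f=np.load("f.npz");D=P-AX;H=D@f["n"];U=D@f["eu"];Y=D@f["ey"]
k=(abs(H-43)<3.5)&(np.hypot(U,Y)<36)&(a["color"].max(2)>60)
q=np.c_[U[k],Y[k]];print(k.sum())
# bar-top cells: bin
k=(abs(H-43)<3)&(np.hypot(U,Y)<36);q=np.c_[U[k],Y[k]].astype(np.float32)
vx=cv2.fitLine(q,cv2.DIST_HUBER,0,.01,.01).ravel();print(k.sum(),vx,np.degrees(np.arctan2(vx[1],vx[0])))
E
```

```text
clock: 7.52
eef_pos: [578.5, -63.7, 117.6]
tool_rot: [-3.141, 0.001, -2.988]
force: [1.0, 2.7, -0.1]
width: 0.1
gripper_force: 1.2
7.5167 [578.5 -63.7 117.6] [-3.141e+00  1.000e-03 -2.988e+00] [20.6 -2.6 13.6] 0.06610789214285648 [ 1.   2.7 -0.1]
98
156 [ 0.8039157  -0.59474325 -0.41112605 -3.0182872 ] -36.49433
```

View pics/a.png

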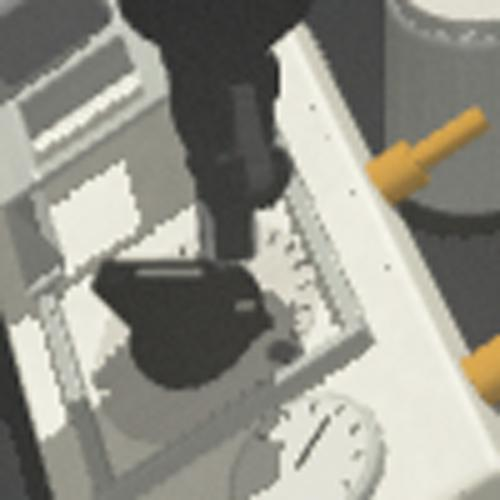

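```bash

python3 -m handwheel '[{"delta_pos":[0,-0.3,0],"yaw":0},{"delta_pos":[0,-0.3,0],"yaw":0},{"delta_pos":[0,0,0],"yaw":0}]'
python3 -m handwheel '[{"delta_pos":[0.2,0.8,0.1],"yaw":0},{"delta_pos":[0,0,3],"yaw":0},{"delta_pos":[0,0,3],"yaw":0},{"delta_pos":[-2,3.5,2],"yaw":0},{"delta_pos":[-2,3.5,0],"yaw":0},{"delta_pos":[-2,3.5,0],"yaw":0},{"delta_pos":[-2,3.5,0],"yaw":0},{"delta_pos":[0,0,0],"yaw":0}]'
python3 k.py | grep -E "bar|nose|fin"; python3 w.py
```

```text
clock: 7.82
eef_pos: [578.2, -69.7, 117.5]
tool_rot: [-3.141, 0.0, -2.988]
force: [0.8, 1.8, -0.3]
width: -0.0
gripper_force: 1.3
clock: 8.48
eef_pos: [496.8, 84.5, 196.9]
tool_rot: [3.137, -0.004, -2.976]
force: [-0.8, 0.2, 0.0]
width: -0.0
gripper_force: 0.0
top bar 189 44.6 [-6.018387 -6.670729] ((-6.916110038757324, -6.284616470336914), (16.696781158447266, 59.254371643066406), 39.51079177856445)
top nose 73 [ 20.927536 -16.794352] [20.927536 19.09771 ] [-18.792028 -36.682865]
side bar 129 43.0 [ -8.353832 -10.281842] ((-8.92928695678711, -9.299419403076172), (15.7623291015625, 59.72744369506836), 38.63422393798828)
side nose 88 [ 18.570786 -18.770817] [18.570786   6.1631484] [-30.188051 -40.268185]
side fintop 110 88.5 [ -8.46577 144.03859] ((-8.543333053588867, 145.36122131347656), (59.737300872802734, 14.973319053649902), 2.919821262359619)
8.5833 [500.9  77.7 197.2] [-3.141  0.    -2.983] [ 12.9 149.1 109.9] -0.1325621059329461 [ 0.8 -0.3 -0.1]
```

```bash

python3 -m handwheel '[{"delta_pos":[2,-3.5,0],"yaw":0},{"delta_pos":[2,-3.5,0],"yaw":0},{"delta_pos":[2,-3.5,0],"yaw":0},{"delta_pos":[2,-3,0],"yaw":0},{"delta_pos":[0,0,-2],"yaw":0},{"delta_pos":[0,0,-2],"yaw":0},{"delta_pos":[0,0,-1.5],"yaw":0},{"delta_pos":[0,0,-1],"yaw":0},{"delta_pos":[0,0,0],"yaw":0}]'
python3 w.py
```

```text
clock: 9.33
eef_pos: [580.0, -60.5, 129.8]
tool_rot: [-3.141, -0.004, -2.99]
force: [-0.1, 0.4, -0.7]
width: 0.0
gripper_force: 0.0
9.3333 [580.  -60.5 129.8] [-3.141 -0.004 -2.99 ] [28.4  0.4 23.1] 0.04588201447017757 [-0.1  0.4 -0.7]
```

Same spot, 12 mm higher: lower, then push to y = −71.3.

```bash

python3 -m handwheel '[{"delta_pos":[0,0,-0.6],"yaw":0},{"delta_pos":[-0.1,-0.2,-0.6],"yaw":0},{"delta_pos":[-0.1,-0.3,0],"yaw":0},{"delta_pos":[0,-0.3,0],"yaw":0},{"delta_pos":[0,-0.28,0],"yaw":0},{"delta_pos":[0,0,0],"yaw":0},{"delta_pos":[0,0,0],"yaw":0}]'
python3 -m handwheel '[{"delta_pos":[0.2,0.8,0.1],"yaw":0},{"delta_pos":[0,0,3],"yaw":0},{"delta_pos":[0,0,3],"yaw":0},{"delta_pos":[-2,3.5,2],"yaw":0},{"delta_pos":[-2,3.5,0],"yaw":0},{"delta_pos":[-2,3.5,0],"yaw":0},{"delta_pos":[-2,3.5,0],"yaw":0},{"delta_pos":[0,0,0],"yaw":0}]'
python3 k.py | grep -E "bar|nose|fin"; python3 w.py
```

```text
clock: 9.92
eef_pos: [579.8, -69.8, 120.4]
tool_rot: [-3.141, 0.001, -2.988]
force: [0.3, 0.2, 0.0]
width: -0.1
gripper_force: 0.0
clock: 10.58
eef_pos: [498.3, 86.0, 199.6]
tool_rot: [3.135, -0.003, -2.975]
force: [-1.0, 0.4, -0.4]
width: -0.1
gripper_force: 0.0
top bar 191 44.5 [-5.8925557 -6.6703367] ((-7.069793701171875, -6.292179107666016), (16.283489227294922, 59.46859359741211), 38.815711975097656)
top nose 74 [ 20.344519 -25.141893] [20.344519 19.3172  ] [-18.071835 -36.24578 ]
side bar 128 43.0 [ -7.921811 -10.129646] ((-8.429222106933594, -8.957836151123047), (15.511972427368164, 59.201866149902344), 39.8353157043457)
side nose 80 [ 18.50118 -18.49659] [18.50118   8.844801] [-31.109669 -41.223232]
side fintop 108 88.4 [ -8.757911 144.3019  ] ((-8.637273788452148, 145.76588439941406), (15.048280715942383, 58.7786979675293), 88.47703552246094)
10.6833 [502.4  78.9 199.9] [ 3.141e+00  1.000e-03 -2.982e+00] [ 15.6 150.1 111.4] -0.0652065210018868 [ 0.6 -0.9  0.8]
```

```bash

python3 -m handwheel '[{"delta_pos":[2,-3.5,0],"yaw":0},{"delta_pos":[2,-3.5,0],"yaw":0},{"delta_pos":[2,-3.5,0],"yaw":0},{"delta_pos":[1.8,-3,0],"yaw":0},{"delta_pos":[0,0,-2],"yaw":0},{"delta_pos":[0,0,-2],"yaw":0},{"delta_pos":[0,0,-1.8],"yaw":0},{"delta_pos":[0,0,-1.2],"yaw":0},{"delta_pos":[0,0,-1.2],"yaw":0},{"delta_pos":[0,0,0],"yaw":0}]'
python3 -m handwheel '[{"delta_pos":[-0.1,-0.25,0],"yaw":0},{"delta_pos":[0,-0.3,0],"yaw":0},{"delta_pos":[0,-0.3,0],"yaw":0},{"delta_pos":[0,-0.25,0],"yaw":0},{"delta_pos":[0,0,0],"yaw":0},{"delta_pos":[0,0,0],"yaw":0}]'
python3 w.py
```

```text
clock: 11.52
eef_pos: [579.6, -60.5, 115.1]
tool_rot: [3.141, -0.004, -2.99]
force: [0.3, -0.3, 0.1]
width: -0.1
gripper_force: 0.0
clock: 12.02
eef_pos: [580.3, -70.3, 118.0]
tool_rot: [-3.141, 0.001, -2.988]
force: [-0.6, 0.9, -0.7]
width: -0.0
gripper_force: 0.0
12.0167 [580.3 -70.3 118. ] [-3.141e+00  1.000e-03 -2.988e+00] [21.5 -9.3 13.5] -0.015567571337377455 [-0.6  0.9 -0.7]
```

```bash

python3 -m handwheel '[{"delta_pos":[-0.15,-0.1,0],"yaw":0},{"delta_pos":[-0.05,-0.15,0],"yaw":0},{"delta_pos":[0,0,0],"yaw":0},{"delta_pos":[0,0,0],"yaw":0}]'
python3 w.py
python3 -m handwheel '[{"delta_pos":[0.2,0.8,0.1],"yaw":0},{"delta_pos":[0,0,3],"yaw":0},{"delta_pos":[0,0,3],"yaw":0},{"delta_pos":[-2,3.5,2],"yaw":0},{"delta_pos":[-2,3.5,0],"yaw":0},{"delta_pos":[-2,3.5,0],"yaw":0},{"delta_pos":[-2,3.5,0],"yaw":0},{"delta_pos":[0,0,0],"yaw":0}]'
python3 k.py | grep -E "bar|fin"; python3 w.py
```

```text
clock: 12.35
eef_pos: [578.7, -71.6, 117.6]
tool_rot: [3.141, 0.001, -2.987]
force: [2.1, 1.6, 0.1]
width: 0.0
gripper_force: 1.4
12.35 [578.7 -71.6 117.6] [ 3.141e+00  1.000e-03 -2.987e+00] [ 19.8 -10.4  14.1] 0.027911235104805577 [2.1 1.6 0.1]
clock: 13.02
eef_pos: [495.9, 81.5, 196.7]
tool_rot: [3.137, -0.005, -2.976]
force: [-1.0, 0.1, -0.1]
width: 0.0
gripper_force: 0.0
top bar 189 44.4 [-5.8051887 -6.9390116] ((-7.102130889892578, -7.258779525756836), (17.160432815551758, 57.67085266113281), 36.17325973510742)
side bar 137 43.2 [ -8.1915045 -10.747708 ] ((-8.432719230651855, -9.553668975830078), (15.909061431884766, 59.04530715942383), 35.088375091552734)
side fintop 110 88.5 [ -8.3731165 143.90923  ] ((-8.676889419555664, 144.89459228515625), (59.09052276611328, 16.224868774414062), 2.350710153579712)
13.1167 [500.2  74.7 197. ] [-3.142e+00 -1.000e-03 -2.983e+00] [ 11.8 146.3 110.4] 0.11574500786461284 [ 0.4 -0.3 -0.1]
```

```bash
python3 w.py -11,182,120 -11,182,60 -11,166,60 -11,36,60 -11,30,60
```

```text
13.1167 [500.2  74.7 197. ] [-3.142e+00 -1.000e-03 -2.983e+00] [ 11.8 146.3 110.4] 0.11574500786461284 [ 0.4 -0.3 -0.1]
-11,182,120 [470.4 106.2 194. ] d cm [-2.97  3.15 -0.3 ]
-11,182,60 [500.  110.8 142. ] d cm [ 2.96  0.46 -5.2 ]
-11,166,60 [502.5  95.  142. ] d cm [ 0.25 -1.58  0.  ]
-11,36,60 [522.5 -33.4 142. ] d cm [  2.   -12.84   0.  ]
-11,30,60 [523.5 -39.4 142. ] d cm [ 0.09 -0.59  0.  ]
```

```bash

python3 -m handwheel '[{"delta_pos":[0,1.8,1],"yaw":0},{"delta_pos":[0,1.8,0],"yaw":0},{"delta_pos":[0,0,-1.5],"yaw":0},{"delta_pos":[0,0,-1.5],"yaw":0},{"delta_pos":[0,0,-1.5],"yaw":0},{"delta_pos":[0,0,-1.2],"yaw":0},{"delta_pos":[0,0,-0.8],"yaw":0},{"delta_pos":[0,0,0],"yaw":0}]'
python3 w.py
python3 -m handwheel '[{"delta_pos":[0.06,-0.4,0],"yaw":0},{"delta_pos":[0.06,-0.4,0],"yaw":0},{"delta_pos":[0.06,-0.4,0],"yaw":0},{"delta_pos":[0.06,-0.4,0],"yaw":0},{"delta_pos":[0.06,-0.4,0],"yaw":0},{"delta_pos":[0.06,-0.4,0],"yaw":0},{"delta_pos":[0,0,0],"yaw":0}]'
python3 w.py; python3 k.py | grep -E "bar|fin"
```

```text
clock: 13.78
eef_pos: [500.8, 107.1, 140.4]
tool_rot: [-3.14, -0.003, -2.99]
force: [0.6, 0.2, 0.4]
width: 0.3
gripper_force: 0.0
13.7833 [500.8 107.1 140.4] [-3.14e+00 -3.00e-03 -2.99e+00] [-11.7 178.3  58.5] 0.26362809329919334 [0.6 0.2 0.4]
clock: 14.37
eef_pos: [505.6, 83.7, 142.4]
tool_rot: [-3.141, 0.001, -2.989]
force: [0.1, 0.7, -0.3]
width: 0.0
gripper_force: 0.3
14.3667 [505.6  83.7 142.4] [-3.141e+00  1.000e-03 -2.989e+00] [ -9.7 154.4  59.6] 0.02562690119344279 [ 0.1  0.7 -0.3]
top bar 192 44.5 [-6.053839 -6.498979] ((-6.6450958251953125, -7.118396759033203), (16.170446395874023, 57.71834182739258), 36.20975875854492)
side bar 131 43.1 [-8.090534 -9.767547] ((17.93213653564453, 4.479656219482422), (81.56156158447266, 58.562618255615234), 27.056100845336914)
side fintop 149 89.2 [ -6.762976 126.68214 ] ((-8.49056625366211, 130.9916229248047), (27.453819274902344, 59.87678909301758), 87.61270904541016)
```

```bash

python3 -m handwheel '[{"delta_pos":[0.13,-0.8,0],"yaw":0},{"delta_pos":[0.13,-0.8,0],"yaw":0},{"delta_pos":[0.13,-0.8,0],"yaw":0},{"delta_pos":[0.13,-0.8,0],"yaw":0},{"delta_pos":[0.13,-0.8,0],"yaw":0},{"delta_pos":[0.13,-0.8,0],"yaw":0},{"delta_pos":[0.13,-0.8,0],"yaw":0},{"delta_pos":[0.13,-0.8,0],"yaw":0},{"delta_pos":[0.1,-0.6,0],"yaw":0},{"delta_pos":[0,0,0],"yaw":0}]'
python3 -m handwheel '[{"delta_pos":[0.08,-0.5,0],"yaw":0},{"delta_pos":[0.08,-0.5,0],"yaw":0},{"delta_pos":[0.08,-0.5,0],"yaw":0},{"delta_pos":[0.08,-0.5,0],"yaw":0},{"delta_pos":[0.05,-0.3,0],"yaw":0},{"delta_pos":[0.05,-0.3,0],"yaw":0},{"delta_pos":[0,0,0],"yaw":0}]'
python3 w.py
```

```text
clock: 15.3
eef_pos: [516.6, 12.5, 141.8]
tool_rot: [-3.14, -0.0, -2.99]
force: [0.0, 0.0, 0.5]
width: -0.2
gripper_force: 0.0
clock: 15.88
eef_pos: [520.6, -12.1, 141.8]
tool_rot: [-3.141, -0.0, -2.988]
force: [-1.3, 1.2, 0.3]
width: -0.1
gripper_force: 0.3
15.8833 [520.6 -12.1 141.8] [-3.141 -0.    -2.988] [-10.   57.4  59.2] -0.0935487967134368 [-1.3  1.2  0.3]
```

Up to about 16 mm to go; small steps until the force rises.

```bash

python3 -m handwheel '[{"delta_pos":[0.06,-0.4,0],"yaw":0},{"delta_pos":[0.06,-0.4,0],"yaw":0},{"delta_pos":[0.05,-0.3,0],"yaw":0},{"delta_pos":[0.03,-0.2,0],"yaw":0},{"delta_pos":[0,0,0],"yaw":0}]'
python3 -m handwheel '[{"delta_pos":[0.03,-0.2,0],"yaw":0},{"delta_pos":[0,0,0],"yaw":0}]'
python3 -m handwheel '[{"delta_pos":[0.02,-0.1,0],"yaw":0},{"delta_pos":[0,0,0],"yaw":0}]'
python3 w.py
```

```text
clock: 16.3
eef_pos: [521.9, -20.8, 141.9]
tool_rot: [3.137, -0.001, -2.985]
force: [-2.6, 10.3, 2.2]
width: -0.0
gripper_force: 5.3
clock: 16.47
eef_pos: [521.9, -20.8, 141.9]
tool_rot: [3.135, -0.002, -2.984]
force: [-3.9, 13.6, 3.4]
width: -0.1
gripper_force: 7.3
clock: 16.63
eef_pos: [521.9, -20.8, 141.9]
tool_rot: [3.134, -0.002, -2.983]
force: [-3.8, 15.5, 3.2]
width: -0.1
gripper_force: 8.2
16.6333 [521.9 -20.8 141.9] [ 3.134e+00 -2.000e-03 -2.983e+00] [-10.   48.5  59.3] -0.10825763010499154 [-3.8 15.5  3.2]
```

```bash

python3 -m handwheel '[{"delta_pos":[-0.1,0.8,0],"yaw":0},{"delta_pos":[-0.2,0.8,0],"yaw":0},{"delta_pos":[0,0,3],"yaw":0},{"delta_pos":[0,1,3],"yaw":0},{"delta_pos":[-2,3.5,2],"yaw":0},{"delta_pos":[-2,3.5,0],"yaw":0},{"delta_pos":[-2,3.5,0],"yaw":0},{"delta_pos":[-2,3.5,0],"yaw":0},{"delta_pos":[0,0,0],"yaw":0}]'
sed -i 's/(Y>50)/(Y>-20)/' k.py; python3 k.py | grep -E "fin"
python3 - <<'E'
from h import *
import cv2
from t import rect
a=get_image("side");b=get_image("top");save(a,"a.png",(180,160,280,260),4)
I=rect(b,54,4,(-6.8,-6.6),70);cv2.imwrite("pics/b.png",cv2.resize(I,(400,400))[:,:,::-1])
cv2.imwrite("pics/p4.png",np.hstack([cv2.imread("pics/a.png"),cv2.imread("pics/b.png")]))
E
```

```text
clock: 17.38
eef_pos: [438.0, 143.4, 220.7]
tool_rot: [3.138, -0.001, -2.977]
force: [-0.1, 0.9, -0.4]
width: 0.2
gripper_force: 0.0
top fintop 168 91.2 [-5.293275 21.753744] ((-6.391801834106445, 21.14289665222168), (59.41513442993164, 12.496942520141602), 0.24128779768943787)
side fintop 140 88.6 [-8.237099 17.983358] ((-8.690406799316406, 19.54616355895996), (60.04106521606445, 14.41365909576416), 1.8443435430526733)
```

View pics/p4.png

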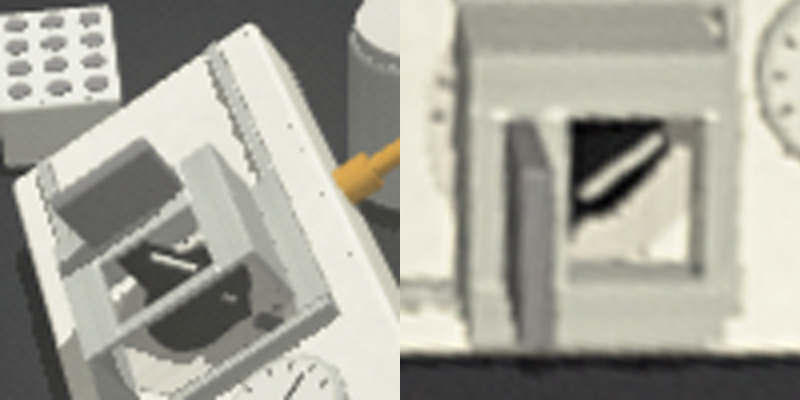

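```bash
python3 -c "
from cell import ctrl;print(ctrl.finish_job())"
```

```text
the job is handed in; nothing more can be done
None
```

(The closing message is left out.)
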